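# Set out a pot on its saucer with its box of bulbs for planting

## Task

Set out the next planting on the potting bench: turn the clean terracotta-coloured pot, which was left mouth-down to dry, mouth-up and stand it well inside the blue saucer, and stand the yellow box of bulbs upright on one of its ends on the bench close beside that saucer (either end down). Set both down gently, without letting them drop or topple, and leave the other things on the bench where they are.

Things in the scene. Friction and masses are not known exactly. Their poses are not given: they have to be found in the camera images.
- pot: Square terracotta-coloured plastic pot, about 60 g, stiff, 80 mm tall. Outside 50 x 50 mm at its closed base, widening evenly to 58 x 58 at 66 mm up, then a lip 14 mm tall, 62 x 62, round the mouth; walls 3 mm. Origin: centre of the base's underside; z points from base to mouth, x and y square to its flat sides. Starts mouth-down (z down). Lying on a side, its z points 4 degrees above level.
- pot_mouth (a point): Centre of the pot's open mouth, in the plane of the lip, 80 mm from the pot's origin along its z.
- saucer: Round blue stoneware saucer, 250 g, loose, 128 mm across the rim, 18 mm high; flat inside floor about 108 mm across, 5 mm above the bench; rim 4 mm thick. Origin: centre of its underside; z up.
- bulb_box: Flat yellow carton of bulbs, stiff, about 120 g: 110 mm long (x), 60 wide (y), 26 thick (z); green band at its -x end, red flower on its front. Starts lying on its back on the bench. Origin: centre of the 110 x 60 mm back face; z points out of the picture side. Standing on an end, its x points straight up or down.
- bulb_box_middle (a point): Centre of the carton, 13 mm from the body's origin along its z; 55 mm above the bench when it stands on an end.
- black_pots: Bystander: three black square pots nested mouth-up, 62 x 62 x 112 mm, at the back of the bench. Origin: centre of the underside.
- trowel: Bystander: hand trowel lying flat beyond the work, 305 mm long, 64 mm wide, up to 28 mm high; steel blade to +x, wooden handle to -x. Origin near its middle, on the bench.
- spray_can: Bystander: red spray can standing, diameter 60 mm, about 170 mm high. Origin: centre of the underside.
- tub: Bystander: white tub with green lid, diameter 102 mm, 82 mm high. Origin: centre of the underside.
- tin: Bystander: low green round tin, diameter 74 mm, 28 mm high. Origin: centre of the underside.
- brush: Bystander: flat brush with a wooden handle lying on the bench, 200 mm long, under 45 mm high. Origin near its middle, on the bench; length along its x.

How it is judged:
At the end, for the whole second after the job is handed in: Pot mouth-up (within 6 degrees) on the saucer's floor, centre within 22 mm of the saucer's; saucer flat on the bench; bulb box on either end on the bench, upright within 6 degrees, its middle within 210 mm of the saucer's centre; all at rest (angle between pot's own z axis and vertical below 0.1 rad and horizontal distance between pot and saucer below 0.022 m and z of pot in the frame of saucer between 0.002 and 0.009 m and angle between saucer's own z axis and vertical below 0.05 rad and height (world z) of saucer below 0.003 m and (angle between bulb_box's own x axis and vertical below 0.1 rad or angle between bulb_box's own x axis and vertical above 3.0416 rad) and height (world z) of bulb_box_middle between 0.051 and 0.059 m and horizontal distance between bulb_box_middle and saucer below 0.21 m and linear speed of each of pot, bulb_box, saucer below 0.02 m/s); the robot touches nothing.
It fails at once if another thing on the bench moved more than 30 mm or tipped over (distance of any of black_pots, trowel, spray_can, tub, tin, brush from where it was at the start of the episode above 0.03 m or angle between any of black_pots, trowel, spray_can, tub, tin, brush's own z axis and vertical above 0.4 rad).
It fails at once if the pot dropped or toppled (faster than 0.7 m/s while no finger touches it) (contact force between the fingers and pot below 0.05 N and linear speed of pot above 0.7 m/s).
It fails at once if the bulb box dropped or toppled (faster than 0.7 m/s while no finger touches it) (contact force between the fingers and bulb_box below 0.05 N and linear speed of bulb_box above 0.7 m/s).
It also fails if it takes over 72 s, if anything falls off the work surface, if the arm or the gripper's body presses on something with over 40 N, if the wrist force passes 120 N, or if a joint passes its speed limit or range.

## Robot

A 7-joint arm with a two-finger parallel gripper is mounted at the origin on the work surface. World frame = base frame: x ahead of the robot, y to its left, z up, the work surface at z = 0. Lengths are in m, angles in rad, forces in N, time in s.
With the tool pointing down it reaches from about 0.425 to 0.925 m from the base axis. Payload 6.8 kg.
Tool frame: the origin (TCP) lies midway between the tips of the shut fingers; the grasp point (between the pads) lies 19 mm behind it; z points along the fingers, y is the line along which they close (so a half turn about z gives the same grasp; the last joint's range is limited). The gripper opens to 88 mm and grips with 3 to 60 N. Pads are 20 mm wide; open, the fingers measure 115 mm over their backs; the gripper's body (75 mm by 178 mm) begins 61 mm behind the grasp point.
Start: joints at [-1.424, 0.477, 0.022, 1.555, -0.011, 1.109, -0.083], TCP at [0.17, 0.653, 0.223] pointing down, gripper open.
Joint ranges: [-2.96, 2.96], [-0.34, 2.1], [-1.41, 1.46], [0.24, 2.44], [-1.37, 4.51], [0.17, 1.92], [-2.96, 2.96]. Speed limits (rad/s): [2.39, 2.39, 3.14, 3.14, 3.14, 3.14, 3.14].

## Interface

Orientations are given as a rotation vector (axis times angle).
In Python, from cell import r, viewer, close_job gives the robot as it stands. The module is installed in compiled form; this text tells all that it offers. Calls block until the motion is done:
- r.goto(position, orientation): joint-space move of the TCP to a pose.
- r.servo_line(position, frame=None, max_speed=0.15): straight line of the TCP; frame=None keeps the orientation; max_speed is the mean speed in m/s.
- r.movej(angles): joint-space move.
- r.ungrasp() and r.gripper_close(effort=None): open the fingers fully, or close them until they stop; effort is the grip in N (None keeps the last).
- r.wait(seconds).
- r.inverse_kinematics(position, orientation): joint angles nearest the present ones, or None.
- viewer.snapshot(name): name is "scene" or "top"; returns (picture, depth): 420x560x3 uint8, red, green, blue; 420x560 float32, m along the optical axis (not along the pixel's ray), 0 where there is no reading.
- viewer.camera_info(name): a dict with "camera_matrix" (3x3 intrinsics, pixels), "k1" (the pictures are not rectified: a ray, as slopes to the right and down, at radius r is drawn at 1 + k1 r^2 times it, then the intrinsics apply), "cam_to_world" (4x4, takes a point from camera to world coordinates). Camera axes: x right, y down, z forward; pixel columns grow to the right and rows downward; lengths in m; the calibration is good to about 2 mm. A picture is of the moment at which its call begins. camera_info takes no time and is no camera call.
A pose or a line that the arm cannot do raises r.PlanningError and nothing moves.
- close_job(): hands the job in; it is judged then, once.
Readings, each from a call of its own:
- r.read_time(): time.
- r.read_qpos(): joint angles.
- r.read_qvel(): joint speeds.
- r.read_joint_efforts(): joint torques, N m.
- r.read_position(): TCP position.
- r.read_eef_rot(): TCP orientation.
- r.read_ft_force(): force on the tool from outside, world axes, zero at the start.
- r.read_moment(): the same for the moment, N m.
- r.read_width(): finger opening in m.
- r.read_finger_force(): force on a finger pad.
Only numpy, scipy, OpenCV 4.12 (cv2) and the standard library are available. Lean on these libraries where they do the work, as an engineer would, in place of code of your own. Each camera call takes 0.05 s, during which the arm holds its last target. There are 200 camera calls.

## Working session

There is one attempt and no reset: what is moved stays moved. The work goes in short steps, each a Python script; the robot and the scene stay as the last script left them, time stands still between calls to the robot, and variables do not carry over. Pictures are saved under pics/ and viewed, at most 10 in all, crops included, and the job is handed in when it is done.

```bash
mkdir -p pics
cat > h.py <<'E'
import numpy as np, cv2
from scipy.spatial.transform import Rotation as R
from cell import r, viewer, close_job
def snap(name, fn, crop=None, scale=1):
    im,d=viewer.snapshot(name)
    np.savez('last_%s.npz'%name, im=im,d=d)
    o=im[:,:,::-1]
    if crop: o=o[crop[0]:crop[1],crop[2]:crop[3]]
    cv2.imwrite('pics/'+fn, cv2.resize(o,None,fx=scale,fy=scale,interpolation=cv2.INTER_CUBIC)); return im,d
def cloud(name,d):
    c=viewer.camera_info(name); K=np.array(c['camera_matrix']); T=np.array(c['cam_to_world'])
    v,u=np.mgrid[:d.shape[0],:d.shape[1]]
    p=cv2.undistortPoints(np.stack([u,v],-1).reshape(-1,1,2).astype(float),K,np.array([c['k1'],0,0,0.]))[:,0]
    P=np.c_[p*d.reshape(-1,1),d.reshape(-1)]
    W=P@T[:3,:3].T+T[:3,3]
    W[d.reshape(-1)<=0]=np.nan
    return W.reshape(*d.shape,3)
E
python3 - <<'E'
from h import *
for n in('scene','top'):
    im,d=snap(n,n+'0.png',scale=1.4); print({k:np.round(v,3).tolist() for k,v in viewer.camera_info(n).items()})
print(r.read_time(), r.read_position(), r.read_eef_rot(), R.from_rotvec(r.read_eef_rot()).as_matrix().round(2))
E
```

```text
{'camera_matrix': [[461.507, 0.0, 270.079], [0.0, 461.507, 208.41], [0.0, 0.0, 1.0]], 'k1': 0.048, 'cam_to_world': [[-0.405, 0.581, -0.706, 1.394], [0.914, 0.263, -0.307, 0.378], [0.007, -0.77, -0.638, 0.804], [0.0, 0.0, 0.0, 1.0]]}
{'camera_matrix': [[435.065, 0.0, 282.218], [0.0, 435.065, 208.33], [0.0, 0.0, 1.0]], 'k1': -0.141, 'cam_to_world': [[0.023, -0.997, 0.075, 0.522], [-0.999, -0.025, -0.031, 0.039], [0.033, -0.075, -0.997, 0.95], [0.0, 0.0, 0.0, 1.0]]}
0.1 [0.1700253  0.65267198 0.22179483] [-3.99133578e-01 -3.11605832e+00  2.58772697e-03] [[-0.97  0.25 -0.  ]
 [ 0.25  0.97 -0.  ]
 [-0.   -0.   -1.  ]]
```

View pics/scene0.png

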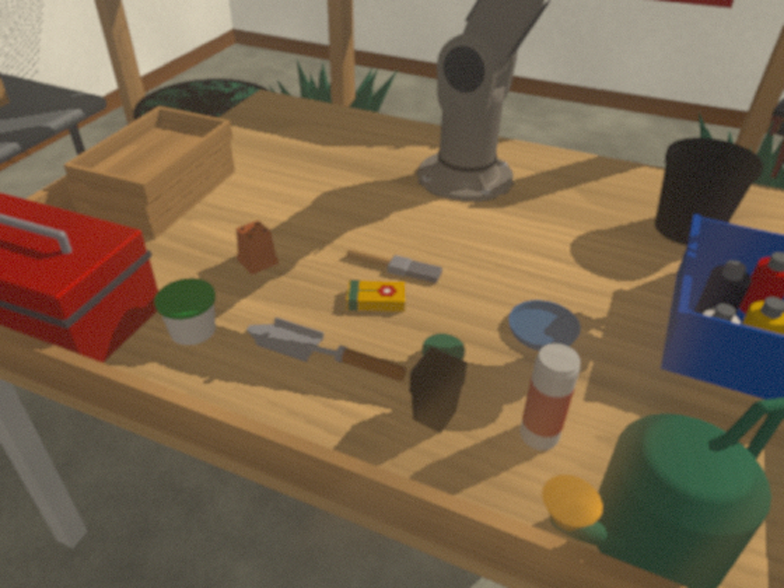

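View pics/top0.png

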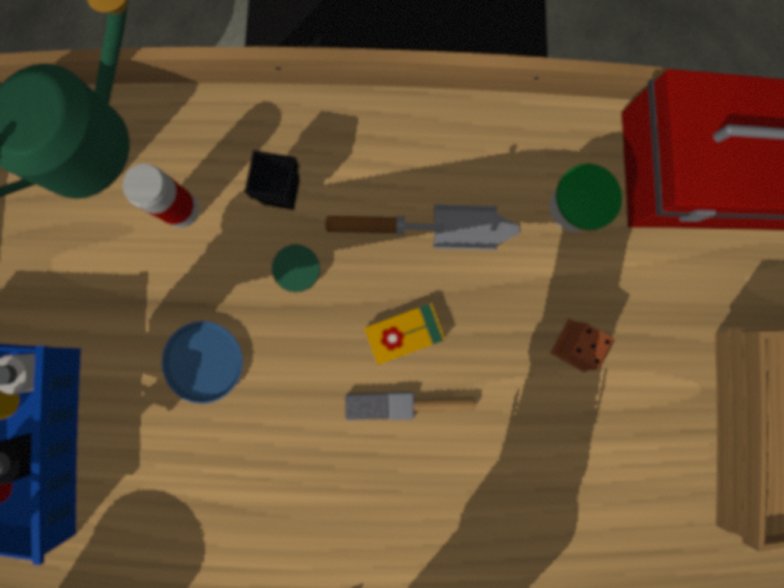

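The scene view shows everything from the far side. In the top view (×1.4 px) I read: pot (583,345), saucer (202,361), box (404,333) with its green band at the upper right, tin (296,268), brush (410,405), trowel (420,227) and black pots (273,180). The arm is out of the way.

Run:
```python
from h import *
W={}
for n in('top','scene'):
    z=np.load('last_%s.npz'%n); W[n]=(z['im'],cloud(n,z['d']))
def sel(n,c,rad,zl,zh):
    im,P=W[n]; m=(np.hypot(P[...,0]-c[0],P[...,1]-c[1])<rad)&(P[...,2]>zl)&(P[...,2]<zh); return P[m],im[m]
P=W['top'][1]
px=dict(pot=(583,345),saucer=(202,361),box=(404,333),tin=(296,268),brush=(380,405),black=(273,180),can=(148,182),tub=(588,197),trowel=(460,227))
for k,(u,v) in px.items(): print(k,P[int(v/1.4),int(u/1.4)].round(3))
for n in('top','scene'):
    g=lambda k:P[int(px[k][1]/1.4),int(px[k][0]/1.4)][:2]
    for k,rad,zl,zh in(('pot',.06,.072,.09),('pot',.07,.02,.09),('box',.08,.018,.04),('saucer',.08,.011,.03),('brush',.15,.01,.05)):
        p,_=sel(n,g(k),rad,zl,zh)
        if len(p)<5: print(n,k,len(p));continue
        q=p[:,:2].astype(np.float32)*1000
        print(n,k,len(p),'z',np.median(p[:,2]).round(4),'rect',np.round(cv2.minAreaRect(q)[0],1),np.round(cv2.minAreaRect(q)[1],1),round(cv2.minAreaRect(q)[2],1),'circ',np.round(cv2.minEnclosingCircle(q)[0],1),round(cv2.minEnclosingCircle(q)[1],1))
```

```text
pot [ 0.517 -0.263  0.081]
saucer [0.479 0.308 0.006]
box [ 0.531 -0.003  0.027]
tin [0.624 0.163 0.029]
brush [0.42  0.03  0.022]
black [0.767 0.208 0.004]
can [0.718 0.347 0.171]
tub [ 0.738 -0.272  0.082]
trowel [ 0.698 -0.089  0.009]
top pot 647 z 0.0815 rect [ 515.8 -277.5] [52.9 52.6] 61.4 circ [ 516.5 -277.6] 36.1
top pot 965 z 0.0806 rect [ 515.2 -275.2] [57.  57.4] 63.8 circ [ 514.1 -275.4] 38.9
top box 1468 z 0.0275 rect [528.2  -5.4] [ 60.3 110.1] 21.8 circ [528.7  -4.4] 61.0
top saucer 540 z 0.0179 rect [477.5 304.9] [124.5 125.3] 0.2 circ [477.2 304.4] 64.2
top brush 2642 z 0.0245 rect [479.7  -5.9] [161.9 198.3] 9.6 circ [454.  -12.3] 109.0
scene pot 227 z 0.0777 rect [ 517.8 -276.1] [59.  53.1] 60.9 circ [ 519.2 -276.9] 36.0
scene pot 645 z 0.0602 rect [ 519.1 -276.9] [60.4 57.2] 64.4 circ [ 518.9 -276.1] 39.3
scene box 663 z 0.0245 rect [529.4  -2.5] [ 65.5 109.4] 20.9 circ [529.5  -1.8] 61.6
scene saucer 273 z 0.0154 rect [475.8 304.3] [125.5 125.2] 30.2 circ [476.9 303.3] 66.2
scene brush 1190 z 0.0203 rect [480.2  -0.7] [163.4 198. ] 11.6 circ [455.9  -9.9] 108.8
```

Run:
```python
import cv2
a=cv2.imread('pics/top0.png')
import numpy as np
im=np.load('last_top.npz')['im'][:,:,::-1]
c1=cv2.resize(im[205:280,250:325],(500,500),interpolation=cv2.INTER_CUBIC)
c2=cv2.resize(im[215:275,388:448],(300,300),interpolation=cv2.INTER_CUBIC)
o=np.zeros((500,800,3),np.uint8);o[:,:500]=c1;o[:300,500:]=c2
cv2.imwrite('pics/crop.png',o)
```

```text
(no output)
```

View pics/crop.png

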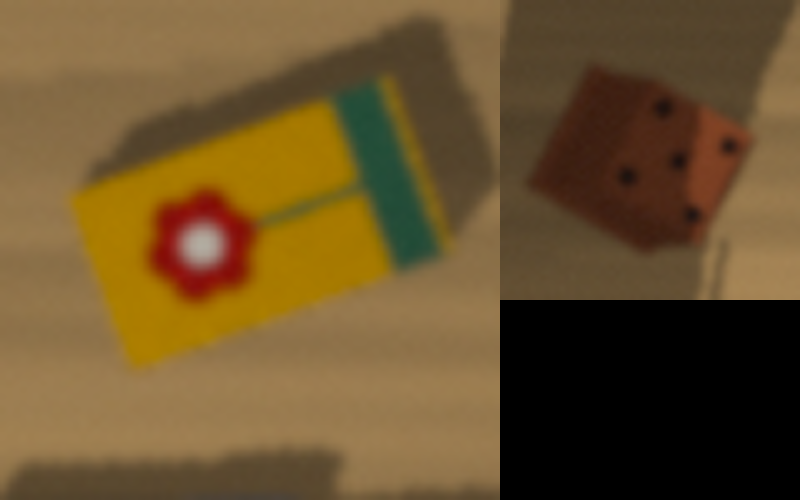

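```bash
cat >> h.py <<'E'
UP=np.array([0,0,1.])
def frame(phi,t,s=1):   # phi heading deg, t tilt deg: tool z = sin t*h - cos t*up ; closing axis horizontal, perp. to h
    p,t=np.radians([phi,t]); h=np.array([np.cos(p),np.sin(p),0])
    z=np.sin(t)*h-np.cos(t)*UP; y=s*np.array([-np.sin(p),np.cos(p),0]); x=np.cross(y,z)
    return R.from_matrix(np.c_[x,y,z])
def tcp(g,phi,t,s=1,back=0.):   # TCP pose that puts the grasp point at g
    f=frame(phi,t,s); z=f.as_matrix()[:,2]; return np.asarray(g)+(0.019-back)*z, f.as_rotvec()
def ik(g,phi,t,s=1,back=0.):
    return r.inverse_kinematics(*tcp(g,phi,t,s,back))
E
python3 - <<'E'
from h import *
lo=np.array([-2.96,-.34,-1.41,.24,-1.37,.17,-2.96]);hi=np.array([2.96,2.1,1.46,2.44,4.51,1.92,2.96])
def scan(name,g,phis,ts):
    print(name)
    for phi in phis:
        for s in(1,-1):
            o=[]
            for t in ts:
                q=ik(g,phi,t,s); q2=ik(g,phi,t,s,.1) if q is not None else None
                if q2 is not None: o.append((t,round(float(min((q-lo).min(),(hi-q).min())),2), round(q[0],1),round(q[6],1)))
            if o: print(' ',phi,s,o)
T=(-70,-60,-50,-40,-30,-20,-10,0,10,20,30,40,50,60,70)
scan('pot pick',[.516,-.277,.058],[-28.8+90*k for k in range(4)],T[7:])
scan('box pick',[.529,-.004,.024],[-68.2,111.8],T[7:])
scan('pot place',[.477,.304,.075],range(-180,180,30),T[:6])
scan('box place',[.48,.14,.065],range(-180,180,30),T[:6])
print(r.read_time())
E
```

```text
pot pick
  -28.8 1 [(0, 0.5, np.float64(0.0), np.float64(1.9)), (10, 0.26, np.float64(0.1), np.float64(1.8)), (20, 0.04, np.float64(0.5), np.float64(0.8)), (30, 0.1, np.float64(0.7), np.float64(-0.5))]
  -28.8 -1 [(0, 0.39, np.float64(-0.3), np.float64(-0.8)), (10, 0.2, np.float64(-0.4), np.float64(-0.7)), (20, 0.11, np.float64(-0.1), np.float64(-0.6)), (30, 0.08, np.float64(0.6), np.float64(2.5))]
  61.2 1 [(0, 0.01, np.float64(0.5), np.float64(2.9)), (10, 0.09, np.float64(-0.3), np.float64(-2.1)), (20, 0.12, np.float64(-0.1), np.float64(-2.1)), (30, 0.02, np.float64(-0.0), np.float64(-2.0)), (40, 0.05, np.float64(0.2), np.float64(-1.9)), (50, 0.08, np.float64(0.3), np.float64(-1.9)), (60, 0.01, np.float64(0.4), np.float64(-1.9)), (70, 0.05, np.float64(0.6), np.float64(-1.9))]
  61.2 -1 [(0, 0.39, np.float64(-0.3), np.float64(0.7)), (10, 0.25, np.float64(-0.2), np.float64(0.9)), (20, 0.12, np.float64(-0.1), np.float64(1.1)), (30, 0.02, np.float64(-0.0), np.float64(1.2)), (40, 0.05, np.float64(0.2), np.float64(1.2)), (50, 0.08, np.float64(0.3), np.float64(1.2)), (60, 0.03, np.float64
[... 13333 characters left out ...]
-30, 0.26, np.float64(-1.1), np.float64(-0.6)), (-20, 0.27, np.float64(-1.0), np.float64(-0.3))]
  150 1 [(-70, 0.06, np.float64(-1.0), np.float64(1.5)), (-60, 0.04, np.float64(-0.9), np.float64(1.6)), (-50, 0.04, np.float64(-0.8), np.float64(1.8)), (-40, 0.07, np.float64(-0.7), np.float64(2.0)), (-30, 0.12, np.float64(-0.6), np.float64(2.3)), (-20, 0.18, np.float64(-0.5), np.float64(2.8))]
  150 -1 [(-70, 0.02, np.float64(-1.6), np.float64(-1.8)), (-60, 0.02, np.float64(-1.2), np.float64(-1.6)), (-50, 0.02, np.float64(-1.1), np.float64(-1.4)), (-40, 0.03, np.float64(-1.4), np.float64(-1.2)), (-30, 0.08, np.float64(-1.2), np.float64(-0.6)), (-20, 0.15, np.float64(-1.0), np.float64(0.0))]
0.1
```

```bash
cat >> h.py <<'E'
def go(*a,**k):
    r.goto(*tcp(*a,**k)); 
def line(*a,v=0.1,**k):
    p,f=tcp(*a,**k); r.servo_line(p,frame=f,max_speed=v)
def st(m=''):
    print(m,'t',round(r.read_time(),2),'w',round(float(r.read_width()),4),'F',np.round(r.read_ft_force(),2),'ff',np.round(r.read_finger_force(),1),'p',np.round(r.read_position(),4))
E
python3 - <<'E'
from h import *
phi,a,s=111.8,40,-1
hh=np.array([np.cos(np.radians(phi)),np.sin(np.radians(phi)),0])
g=np.array([.529,-.004,.024])-.008*hh
go(g,phi,a,s,back=.1); st('app')
line(g,phi,a,s); st('at')
r.gripper_close(effort=25); st('closed')
line(g+[0,0,.1],phi,a,s); st('lift')
E
```

```text
app t 3.02 w 0.0876 F [ 0.9  -0.52  0.22] ff 0.0 p [ 0.5516 -0.0585  0.0862]
at t 4.17 w 0.0881 F [-0.08  0.98 -0.41] ff 0.0 p [ 0.5279 -0.0008  0.0098]
closed t 4.72 w 0.0598 F [ 0.34 -0.53  1.74] ff 25.0 p [ 5.275e-01 -2.000e-04  9.500e-03]
lift t 5.88 w 0.06 F [ 0.64 -0.22 -0.56] ff 25.0 p [5.271e-01 1.000e-04 1.089e-01]
```

```bash
cat > scan.py <<'E'
from h import *
lo=np.array([-2.96,-.34,-1.41,.24,-1.37,.17,-2.96]);hi=np.array([2.96,2.1,1.46,2.44,4.51,1.92,2.96])
def mg(g,phi,t,s):
    m=9
    for b in(0,.08):
        q=ik(g,phi,t,s,b)
        if q is None: return -1
        m=min(m,(q-lo).min(),(hi-q).min())
    return round(float(m),2)
res=[]
for x,y in((.52,-.03),(.54,-.1),(.58,-.03),(.6,-.12)):
    for phi in range(-180,180,20):
        for t1,s1 in((-44,1),(-44,-1),(-54,1),(-54,-1)):
            m1=mg([x,y,.028],phi,t1,s1)
            if m1<.2: continue
            for t2 in(36,46):
                m2=mg([x,y,.03],phi,t2,-1); res.append((min(m1,m2),m1,m2,x,y,phi,t1,s1,t2))
for q in sorted(res)[::-1][:12]: print(q)
P=cloud('top',np.load('last_top.npz')['d']); 
for u,v in((30,255),(52,252),(52,300),(42,390)): print(u,v,P[v,u].round(3))
E
python3 scan.py
```

```text
(0.38, 0.47, 0.38, 0.6, -0.12, 100, -54, 1, 36)
(0.38, 0.46, 0.38, 0.6, -0.12, 100, -44, 1, 36)
(0.35, 0.35, 0.38, 0.54, -0.1, 100, -54, 1, 36)
(0.35, 0.35, 0.36, 0.54, -0.1, 100, -54, 1, 46)
(0.34, 0.36, 0.34, 0.54, -0.1, -80, -44, 1, 46)
(0.33, 0.5, 0.33, 0.58, -0.03, 100, -54, 1, 36)
(0.33, 0.47, 0.33, 0.58, -0.03, 100, -44, 1, 36)
(0.33, 0.39, 0.33, 0.58, -0.03, 100, -44, -1, 36)
(0.33, 0.37, 0.33, 0.52, -0.03, 100, -54, 1, 36)
(0.33, 0.36, 0.33, 0.54, -0.1, -80, -44, 1, 36)
(0.33, 0.34, 0.33, 0.52, -0.03, 100, -44, 1, 36)
(0.33, 0.33, 0.47, 0.6, -0.12, -80, -44, 1, 36)
30 255 [0.48  0.501 0.132]
52 252 [0.484 0.509 0.025]
52 300 [0.379 0.508 0.02 ]
42 390 [0.168 0.543 0.001]
```

```bash
cat >> h.py <<'E'
def lower(g,phi,t,s,dz=0.001,n=9,thr=3.0):
    r.wait(.3); f0=np.mean([r.read_ft_force()[2] for _ in range(3)]); g=np.array(g,float)
    for i in range(n):
        line(g,phi,t,s,v=.02); r.wait(.1); f=r.read_ft_force()[2]-f0
        if f>thr: break
        g=g-[0,0,dz]
    print('lower stop',i,round(float(g[2]),4),'dF',round(float(f),2)); return g
E
python3 - <<'E'
from h import *
phi,t,s=75,-50,-1
hh=np.array([np.cos(np.radians(phi)),np.sin(np.radians(phi)),0])
g=np.array([.47,.14,.063])+.011*hh
go(g+[0,0,.06],phi,t,s); st('above')
line(g+[0,0,.003],phi,t,s); st('low')
g=lower(g+[0,0,.002],phi,t,s,n=7,thr=2.5); st()
snap('scene','s1.png',scale=1.2)
np.save('boxg.npy',g)
E
```

```text
above t 7.38 w 0.0598 F [ 0.53 -0.02 -0.94] ff 25.0 p [0.469  0.1354 0.1108]
low t 8.1 w 0.0601 F [-0.77 -0.47 -1.29] ff 25.0 p [0.4693 0.1363 0.054 ]
lower stop 3 0.062 dF 2.61
 t 9.8 w 0.0599 F [1.45 1.55 1.92] ff 25.0 p [0.4692 0.1366 0.05  ]
```

View pics/s1.png

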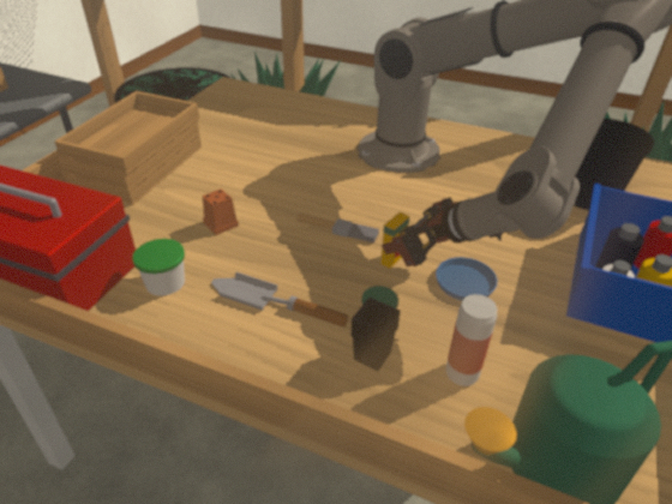

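The box stands upright at about (395,240), with the gripper coming from the saucer side. I'll release it and back off. I'll also rescan the lay-down options so the final pot placing comes from +x, away from the blue crate.

```bash
python3 - <<'E'
from h import *
g=np.load('boxg.npy')
r.ungrasp(); r.wait(.2); line(g,75,-50,-1,back=.09,v=.12); st('back')
c=r.read_position(); r.servo_line(c+[.02,-.0,.12],max_speed=.25); st('up')
import runpy
E
sed -i 's/^for x,y in.*/for x,y in((.52,-.1),(.56,-.1),(.6,-.05),(.6,-.12),(.58,-.2)):/; s/t2 in(36,46)/t2 in(36,46,54)/; s/phi,t2,-1)/phi,t2,1)/' scan.py; python3 scan.py
python3 - <<'E'
from scan import *
E
true
```

```text
back t 11.58 w 0.0877 F [-0.3  -0.37  0.4 ] ff 0.0 p [0.4865 0.2025 0.1073]
up t 12.22 w 0.0876 F [-0.6  -0.33  0.01] ff 0.0 p [0.5058 0.2024 0.2262]
(0.42, 0.48, 0.42, 0.6, -0.05, -80, -44, 1, 54)
(0.39, 0.48, 0.39, 0.6, -0.05, -80, -44, 1, 46)
(0.37, 0.48, 0.37, 0.6, -0.05, -80, -44, 1, 36)
(0.35, 0.35, 0.42, 0.6, -0.05, -80, -54, 1, 54)
(0.35, 0.35, 0.39, 0.6, -0.05, -80, -54, 1, 46)
(0.35, 0.35, 0.37, 0.6, -0.05, -80, -54, 1, 36)
(0.3, 0.42, 0.3, 0.6, -0.12, -80, -44, 1, 54)
(0.3, 0.3, 0.48, 0.6, -0.12, -100, -44, 1, 36)
(0.3, 0.3, 0.46, 0.58, -0.2, -100, -44, 1, 36)
(0.3, 0.3, 0.45, 0.6, -0.12, -100, -44, 1, 46)
(0.3, 0.3, 0.44, 0.58, -0.2, -100, -44, 1, 46)
(0.3, 0.3, 0.43, 0.6, -0.12, -100, -44, 1, 54)
30 255 [0.48  0.501 0.132]
52 252 [0.484 0.509 0.025]
52 300 [0.379 0.508 0.02 ]
42 390 [0.168 0.543 0.001]
(0.42, 0.48, 0.42, 0.6, -0.05, -80, -44, 1, 54)
(0.39, 0.48, 0.39, 0.6, -0.05, -80, -44, 1, 46)
(0.37, 0.48, 0.37, 0.6, -0.05, -80, -44, 1, 36)
(0.35, 0.35, 0.42, 0.6, -0.05, -80, -54, 1, 54)
(0.35, 0.35, 0.39, 0.6, -0.05, -80, -54, 1, 46)
(0.35, 0.35, 0.37, 0.6, -0.05, -80, -54, 1, 36)
(0.3, 0.42, 0.3, 0.6, -0.12, -80, -44, 1, 54)
(0.3, 0.3, 0.48, 0.6, -0.12, -100, -44, 1, 36)
(0.3, 0.3, 0.46, 0.58, -0.2, -100, -44, 1, 36)
(0.3, 0.3, 0.45, 0.6, -0.12, -100, -44, 1, 46)
(0.3, 0.3, 0.44, 0.58, -0.2, -100, -44, 1, 46)
(0.3, 0.3, 0.43, 0.6, -0.12, -100, -44, 1, 54)
30 255 [0.48  0.501 0.132]
52 252 [0.484 0.509 0.025]
52 300 [0.379 0.508 0.02 ]
42 390 [0.168 0.543 0.001]
```

Run:
```python
from h import *
phi,a,s=241.2,44.3,1
g=np.array([.5165,-.277,.058])
go(g,phi,a,s,back=.11); st('app')
line(g,phi,a,s); st('at')
r.gripper_close(effort=15); st('closed')
line(g+[0,0,.09],phi,a,s); st('lift')
g=np.array([.56,-.06,.0266]); phi,t=-80,-50
go(g+[0,0,.07],phi,t,s); st('above')
line(g+[0,0,.006],phi,t,s); st('low')
snap('scene','s2.png',crop=(90,270,120,400),scale=2.5)
```

```text
app t 13.83 w 0.0877 F [-0.31  1.39  0.41] ff 0.0 p [ 0.5483 -0.2197  0.1229]
at t 15.08 w 0.0882 F [ 0.55 -0.26 -0.39] ff 0.0 p [ 0.5108 -0.2883  0.0447]
closed t 15.71 w 0.0542 F [0.01 0.18 0.15] ff 15.0 p [ 0.5102 -0.2886  0.0444]
lift t 16.76 w 0.0538 F [ 0.01  0.41 -1.  ] ff 15.0 p [ 0.5099 -0.2883  0.1338]
above t 18.0 w 0.0581 F [-0.05  0.5   0.21] ff 22.2 p [ 0.557  -0.0455  0.0837]
low t 18.79 w 0.0567 F [-4.51  3.02  8.11] ff 18.4 p [ 0.5563 -0.0441  0.0208]
```

View pics/s2.png

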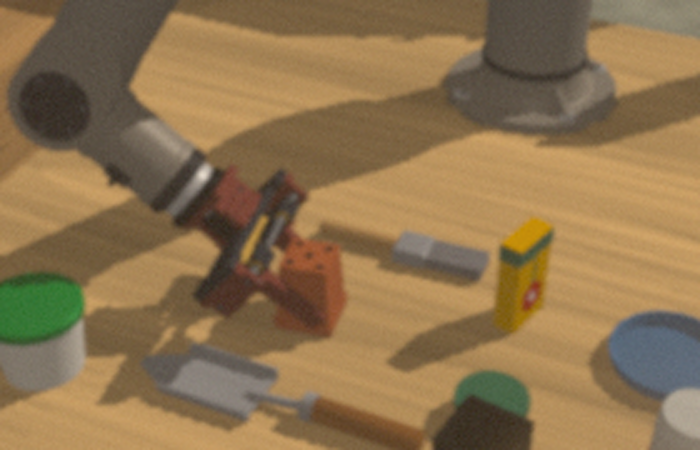

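The box stands well at about (525,275) in the crop. The pot turned in the fingers during the swing: its drain holes face up at about (312,255), so it's still roughly mouth-down at (310,290). I'll measure its tilt before letting go.

```bash
cat >> h.py <<'E'
def potcloud(n,c,rad=.07):
    im,d=viewer.snapshot(n); P=cloud(n,d); hsv=cv2.cvtColor(im,cv2.COLOR_RGB2HSV)
    m=(np.hypot(P[...,0]-c[0],P[...,1]-c[1])<rad)&(P[...,2]>.006)
    return P,m,hsv,im
def planes(p,n=3,tol=.002):
    rng=np.random.default_rng(0)
    for _ in range(n):
        if len(p)<40: break
        best=None
        for _ in range(300):
            a,b,c=p[rng.choice(len(p),3,False)]; k=np.cross(b-a,c-a); l=np.linalg.norm(k)
            if l<1e-5: continue
            m=abs((p-a)@k/l)<tol
            if best is None or m.sum()>best.sum(): best=m
        q=p[best]; c=q.mean(0); k=np.linalg.svd(q-c)[2][2]; k*=np.sign(k[2]) if abs(k[2])>.3 else 1
        print('  plane n',k.round(3),'N',len(q),'c',c.round(4),'zrange',q[:,2].min().round(3),q[:,2].max().round(3)); p=p[~best]
E
python3 - <<'E'
from h import *
for n in('scene','top'):
    P,m,hsv,im=potcloud(n,(.56,-.06),.075)
    print(n,m.sum()); 
    if n=='scene':
        v,u=np.where(m); print(u.min(),u.max(),v.min(),v.max(), im[192,244],hsv[192,244],hsv[205,248],P[192,244],P[205,248],P[175,219])
    mm=m&(hsv[...,0]<14)&(hsv[...,1]>120); p=P[mm]; print('brown',len(p),p.mean(0).round(3),p.max(0).round(3)); planes(p)
o=im[140:300,200:400,::-1]; cv2.imwrite('pics/t2.png',cv2.resize(o,None,fx=3.5,fy=3.5,interpolation=cv2.INTER_CUBIC))
E
```

```text
scene 1627
214 258 0 222 [115  65  40] [ 10 166 115] [ 11 158 108] [ 0.560268   -0.05848559  0.0799905 ] [ 0.57946271 -0.03829264  0.05799214] [ 0.56693264 -0.12489356  0.11810457]
brown 1014 [ 0.574 -0.062  0.06 ] [ 0.619 -0.025  0.129]
  plane n [ 0.041 -0.014  0.999] N 208 c [ 0.5592 -0.0629  0.078 ] zrange 0.074 0.081
  plane n [-0.983 -0.163 -0.089] N 207 c [ 0.5846 -0.0538  0.048 ] zrange 0.006 0.125
  plane n [-0.955 -0.29   0.063] N 143 c [ 0.5979 -0.0599  0.043 ] zrange 0.008 0.081
top 3232
brown 1298 [ 0.559 -0.069  0.074] [ 0.605 -0.028  0.132]
  plane n [-0.013 -0.004  1.   ] N 490 c [ 0.5576 -0.0632  0.0817] zrange 0.079 0.085
  plane n [-0.156  0.729  0.667] N 305 c [ 0.5597 -0.0924  0.0827] zrange 0.012 0.132
  plane n [-0.099  0.612  0.785] N 140 c [ 0.559  -0.0627  0.052 ] zrange 0.029 0.076
```

View pics/t2.png

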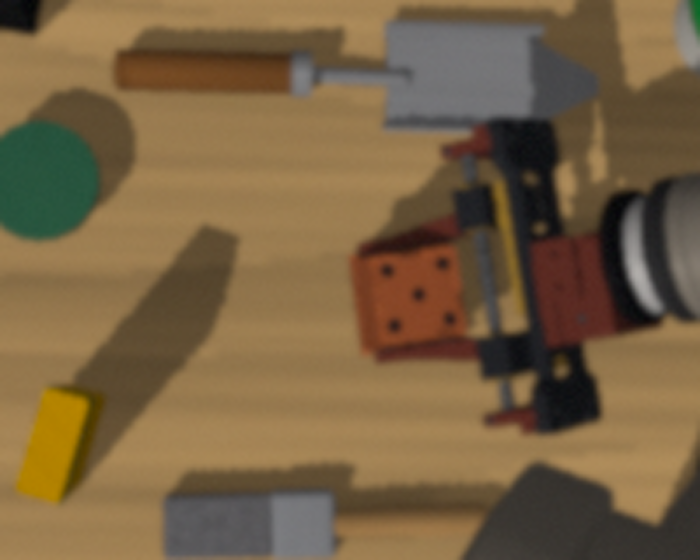

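The top view shows the pot flat and mouth-down at about (412,297), with the fingers still round it. The tapered walls gave only point contact, so it swung freely. I'll release it, re-measure, and re-grip low on the flat lip with more force.

Run:
```python
from h import *
r.ungrasp(); r.wait(.2); st()
line([.56,-.06,.0326],-80,-50,1,back=.1,v=.12)
r.servo_line(r.read_position()+[0,-.05,.1],max_speed=.25); st('up')
for n in('top','scene'):
    P,m,hsv,im=potcloud(n,(.558,-.063),.07)
    for lo_,hi_ in((.074,.09),(.02,.09)):
        q=P[m&(P[...,2]>lo_)&(P[...,2]<hi_)]; rc=cv2.minAreaRect((q[:,:2]*1000).astype(np.float32)); print(n,len(q),np.median(q[:,2]).round(4),np.round(rc[0],1),np.round(rc[1],1),round(rc[2],1))
for t in(40,45,50):
    print(t,ik([.558,-.055,.023],-80,t,1),ik([.558,-.055,.023],-80,t,1,.12))
```

```text
t 19.81 w 0.0878 F [ 0.22 -0.47  0.01] ff 0.0 p [ 0.5575 -0.0457  0.0204]
up t 21.38 w 0.0877 F [ 0.55  0.43 -1.03] ff 0.0 p [ 0.5703 -0.169   0.1833]
top 637 0.0814 [557.6 -62.8] [50.6 51. ] 9.0
top 768 0.0811 [556.9 -61.7] [55.8 54.1] 9.1
scene 269 0.0781 [558.4 -59.9] [56.1 50.8] 9.4
scene 712 0.0629 [558.6 -59.9] [59.5 58. ] 7.4
40 [-1.13895163  1.16281231  1.10118558  2.07452381 -0.57298099  0.53069563
  0.32981626] [-1.26738483  0.91073603  1.09007744  2.03474643 -0.13623211  0.71985133
 -0.05918004]
45 [-1.18899566  1.24963216  1.13229312  2.06713643 -0.56343052  0.54593931
  0.2751073 ] [-1.31029819  0.99292721  1.09840614  2.0240795  -0.11948081  0.73484695
 -0.12100549]
50 [-1.23422461  1.33993913  1.16028747  2.05662897 -0.55641139  0.56782242
  0.22406635] [-1.35084287  1.08521435  1.11136243  2.00942672 -0.12149726  0.75588759
 -0.16351755]
```

Run:
```python
from h import *
phi,a,s=-81,47,1
h=np.array([np.cos(np.radians(phi)),np.sin(np.radians(phi)),0])
g=np.array([.558,-.0615,.0228])-.008*h
go(g,phi,a,s,back=.12); st('app')
line(g,phi,a,s); st('at')
r.gripper_close(effort=50); st('closed')
line(g+[0,0,.09],phi,a,s); st('lift')
G=np.array([.57,-.085,.13])
for t in(20,0,-20,a-94.3):
    go(G,phi,t,s)
st('turned')
for n in('scene','top'):
    P,m,hsv,im=potcloud(n,G,.085); q=P[m&(hsv[...,0]<14)&(hsv[...,1]>120)]; print(n); planes(q)
cv2.imwrite('pics/t3.png',cv2.resize(im[140:300,200:400,::-1],None,fx=2.5,fy=2.5))
```

```text
app t 23.21 w 0.088 F [ 0.29 -0.56  0.4 ] ff 0.0 p [0.545  0.0183 0.0917]
at t 24.56 w 0.0877 F [-1.3  -0.39  0.94] ff 0.4 p [ 0.5589 -0.0673  0.01  ]
closed t 25.02 w 0.0692 F [-3.23 -0.06  2.25] ff 49.4 p [ 0.5588 -0.0673  0.0099]
lift t 26.07 w 0.07 F [ 0.18 -0.36 -1.52] ff 49.3 p [ 0.5587 -0.0672  0.0993]
turned t 28.12 w 0.07 F [ 0.12  0.71 -0.28] ff 49.4 p [ 0.5672 -0.0696  0.1153]
scene
  plane n [ 0.706 -0.008  0.708] N 365 c [ 0.589  -0.0888  0.1776] zrange 0.145 0.224
  plane n [0.037 0.728 0.685] N 200 c [ 0.5813 -0.1166  0.1843] zrange 0.122 0.234
  plane n [-0.165  0.577  0.8  ] N 118 c [ 0.5834 -0.1243  0.2033] zrange 0.152 0.235
top
  plane n [-0.683 -0.25   0.687] N 718 c [ 0.552  -0.0986  0.1815] zrange 0.155 0.21
  plane n [ 0.692 -0.027  0.721] N 679 c [ 0.5888 -0.0946  0.1824] zrange 0.157 0.227
  plane n [-0.178  0.578  0.797] N 437 c [ 0.5745 -0.1472  0.2233] zrange 0.154 0.238
```

View pics/t3.png

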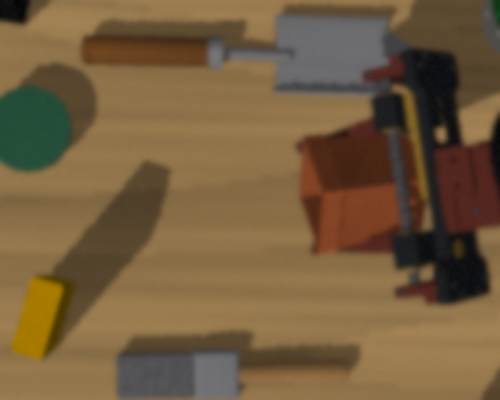

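The top view shows the pot at about (350,195) rolled 45° about its axis. It's held across its diagonal (grip width 70 mm), because my transfer must have nudged its yaw on the way in. I'll swing it back, set it mouth-down, and re-grip it square.

Run:
```python
from h import *
for c in((.54,-.2),(.56,-.15),(.55,-.1)):
    print(c,[None if (q:=ik([*c,.023],p,47,1,b)) is None else round(float(min((q-[-2.96,-.34,-1.41,.24,-1.37,.17,-2.96]).min(),([2.96,2.1,1.46,2.44,4.51,1.92,2.96]-q).min())),2) for p in(-81,-126,-36) for b in(0,.12)])
G=np.array([.57,-.085,.13]); 
for t in(-20,0,20,47): go(G,-81,t,1)
st('back')
g=np.array([.55,-.13,.0228]); line(g+[0,0,.1],-81,47,1,v=.15); line(g+[0,0,.004],-81,47,1,v=.12); st('low')
g=lower(g+[0,0,.003],-81,47,1,n=6,thr=2.5)
for n in('top',):
    P,m,hsv,im=potcloud(n,g,.06); q=P[m&(hsv[...,0]<14)&(hsv[...,1]>120)]; print(n); planes(q,2)
```

```text
(0.54, -0.2) [0.09, 0.28, 0.61, 0.61, 0.05, None]
(0.56, -0.15) [0.19, 0.36, 0.61, 0.58, 0.08, None]
(0.55, -0.1) [0.26, 0.38, 0.6, 0.54, 0.06, None]
back t 30.17 w 0.0695 F [ 0.19 -0.58 -0.38] ff 49.3 p [ 0.5718 -0.1007  0.1169]
low t 31.6 w 0.0702 F [-0.03 -0.2  -0.52] ff 49.3 p [ 0.5525 -0.1438  0.0144]
lower stop 3 0.0228 dF 2.75
top
  plane n [-0.008  0.006  1.   ] N 302 c [ 0.5455 -0.1053  0.0817] zrange 0.079 0.084
  plane n [ 0.094 -0.691  0.717] N 123 c [ 0.5495 -0.1244  0.0445] zrange 0.02 0.084
```

Run:
```python
from h import *
r.ungrasp(); r.wait(.15)
line([.55,-.13,.0228],-81,47,1,back=.12,v=.15)
r.servo_line(r.read_position()+[0,.02,.09],max_speed=.25)
P,m,hsv,im=potcloud('top',(.548,-.115),.07)
q=P[m&(P[...,2]>.074)&(P[...,2]<.09)]; rc=cv2.minAreaRect((q[:,:2]*1000).astype(np.float32)); print(len(q),np.round(rc[0],1),np.round(rc[1],1),round(rc[2],1))
P,m,hsv,im=potcloud('scene',(.548,-.115),.07)
q=P[m&(P[...,2]>.074)&(P[...,2]<.09)]; r2=cv2.minAreaRect((q[:,:2]*1000).astype(np.float32)); print(len(q),np.round(r2[0],1),np.round(r2[1],1),round(r2[2],1))
st()
if max(rc[1])<55 and min(rc[1])>46:
    c=np.array([*(np.array(rc[0])*.65+np.array(r2[0])*.35)/1000]); al=rc[2]
    phi=min([al+90*k for k in range(-4,4)],key=lambda p:abs(p+115)); print('pot',c,'phi',phi)
    a,s=47,1; h=np.array([np.cos(np.radians(phi)),np.sin(np.radians(phi)),0])
    g=np.r_[c,.0228]-.008*h; np.save('pg.npy',np.r_[g,phi])
    go(g+[0,0,.1],phi,a,s,back=.12); st('high')
    line(g,phi,a,s,back=.1,v=.15); st('app')
    P,m,hsv,im=potcloud('top',c,.07); q=P[m&(P[...,2]>.074)&(P[...,2]<.09)&(hsv[...,1]>120)&(hsv[...,0]<14)]; rc=cv2.minAreaRect((q[:,:2]*1000).astype(np.float32)); print(len(q),np.round(rc[0],1),np.round(rc[1],1),round(rc[2],1))
```

```text
618 [544.4 -98.8] [49.7 50.3] 56.0
262 [546.3 -95.3] [56.9 51.1] 56.3
 t 35.58 w 0.0877 F [-0.29 -0.42 -1.27] ff 0.0 p [ 0.5371 -0.0384  0.1805]
pot [ 0.54505811 -0.09754373] phi -124.03868865966797
high t 36.27 w 0.0876 F [-0.06  0.36  0.  ] ff 0.0 p [ 0.5901 -0.0308  0.1906]
app t 37.18 w 0.0878 F [-0.22  0.14  0.37] ff 0.0 p [ 0.5833 -0.0418  0.079 ]
613 [544.2 -98.6] [49.6 50.3] 55.2
```

Run:
```python
from h import *
v=np.load('pg.npy'); g,phi=v[:3],v[3]; a,s=47,1
line(g,phi,a,s); st('at')
r.gripper_close(effort=50); st('closed')
if abs(r.read_width()-.062)<.003:
    line(g+[0,0,.1],phi,a,s,v=.15); st('lift')
    G=np.array([.575,-.07,.13]); 
    for p,t in((-110,20),(-95,0),(-80,-20),(-80,-47.3)): go(G,p,t,s)
    st('turned')
    for n in('scene','top'):
        P,m,hsv,im=potcloud(n,G,.085); q=P[m&(hsv[...,0]<14)&(hsv[...,1]>120)]; print(n); planes(q,2)
    cv2.imwrite('pics/t4.png',cv2.resize(im[140:300,200:400,::-1],None,fx=2.5,fy=2.5))
```

```text
at t 38.38 w 0.0877 F [-0.26  0.73 -0.51] ff 0.0 p [ 0.5425 -0.102   0.0101]
closed t 38.92 w 0.0614 F [0.83 0.34 1.41] ff 50.0 p [ 0.5419 -0.1023  0.0099]
lift t 39.73 w 0.061 F [ 0.26  0.1  -0.42] ff 50.0 p [ 0.5414 -0.102   0.109 ]
turned t 41.76 w 0.061 F [-0.02  1.18 -1.15] ff 50.0 p [ 0.5721 -0.0551  0.1151]
scene
  plane n [ 0.042 -0.167  0.985] N 295 c [ 0.5739 -0.0735  0.1447] zrange 0.134 0.151
  plane n [-0.116  0.737  0.666] N 222 c [ 0.5874 -0.1036  0.1835] zrange 0.113 0.233
top
  plane n [ 0.041 -0.162  0.986] N 884 c [ 0.5766 -0.0791  0.1483] zrange 0.139 0.156
  plane n [-0.196  0.728  0.657] N 458 c [ 0.5717 -0.1201  0.2045] zrange 0.114 0.237
```

View pics/t4.png

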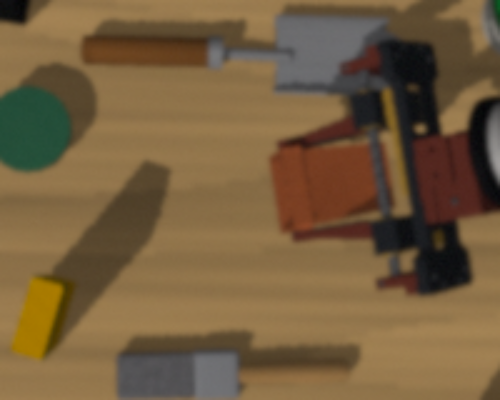

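Now it's gripped square. The top view shows the pot at about (335,185), mouth to the left, with its upper wall about 3.5° over-rotated. I'll correct that tilt, lay the pot down and release it.

Run:
```python
from h import *
s,p,t=1,-80,-43.7
g=np.array([.575,-.07,.0373])
line(g+[0,0,.006],p,t,s,v=.12); st('low')
g=lower(g+[0,0,.003],p,t,s,dz=.0015,n=6,thr=2.5); st()
r.ungrasp(); r.wait(.15)
line(g,p,t,s,back=.11,v=.15); r.servo_line(r.read_position()+[0,0,.1],max_speed=.25); st('up')
for n in('scene','top'):
    P,m,hsv,im=potcloud(n,(.578,-.085),.08); q=P[m&(hsv[...,0]<14)&(hsv[...,1]>120)&(P[...,2]<.075)]; print(n); planes(q,2)
    w=q[q[:,2]>.045]; rc=cv2.minAreaRect((w[:,:2]*1000).astype(np.float32)); print(len(w),np.round(rc[0],1),np.round(rc[1],1),round(rc[2],1))
for t in(40,46,52): print(t,[None if (z:=ik([.575,-.06,.032],-80,t,1,b)) is None else z.round(2) for b in(0,.1)])
```

```text
low t 42.74 w 0.0614 F [ 0.18 -0.93 -0.56] ff 50.0 p [ 0.5731 -0.0572  0.0301]
lower stop 0 0.0403 dF 5.11
 t 43.44 w 0.0613 F [ 0.16 -1.36  3.66] ff 50.0 p [ 0.5731 -0.0571  0.0269]
up t 45.63 w 0.0878 F [ 0.72  0.05 -0.82] ff 0.0 p [ 0.5853 -0.1302  0.2055]
scene
  plane n [ 0.023 -0.154  0.988] N 308 c [ 0.5802 -0.0902  0.0541] zrange 0.047 0.062
  plane n [-0.996 -0.089 -0.001] N 285 c [ 0.6039 -0.0792  0.0301] zrange 0.006 0.062
469 [581.2 -89.2] [65.9 81.5] 11.3
top
  plane n [ 0.036 -0.152  0.988] N 738 c [ 0.5782 -0.091   0.0577] zrange 0.05 0.066
  plane n [ 0.035 -0.154  0.987] N 135 c [ 0.5785 -0.0788  0.0623] zrange 0.054 0.068
966 [578.2 -91.4] [61.2 79.4] 10.6
40 [array([-1.  ,  0.97,  0.89,  2.03, -0.01,  0.5 , -0.16]), array([-1.01,  0.72,  0.73,  2.  ,  0.34,  0.76, -0.48])]
46 [array([-1.06,  1.05,  0.92,  2.03,  0.03,  0.52, -0.25]), array([-1.04,  0.77,  0.7 ,  1.99,  0.42,  0.8 , -0.61])]
52 [array([-1.11,  1.13,  0.93,  2.02,  0.1 ,  0.55, -0.36]), array([-1.07,  0.84,  0.68,  1.97,  0.49,  0.85, -0.72])]
```

The pot lies flat on its side at (579,−90) mm, with the mouth toward +y. Next I re-grip it by the lip from the mouth side and swing it upright over the saucer.

Run:
```python
from h import *
p,t,s=-79.2,46,1
g=np.array([.573,-.059,.033])
go(g+[0,0,.13],p,t,s,back=.1); st('high')
line(g,p,t,s,back=.085,v=.18)
line(g,p,t,s,v=.12); st('at')
r.gripper_close(effort=50); st('closed')
if abs(r.read_width()-.062)<.003:
    line(g+[0,0,.15],p,t,s,v=.2); st('lift')
    go([.565,.05,.23],-45,5,s); go([.477,.3045,.2],-10,-39.7,s); st('over')
    for n in('scene','top'):
        P,m,hsv,im=potcloud(n,(.477,.3045),.075); q=P[m&(hsv[...,0]<14)&(hsv[...,1]>120)&(P[...,2]>.1)]; print(n,len(q)); planes(q,3)
        if n=='scene': cv2.imwrite('pics/s5.png',cv2.resize(im[60:300,240:520,::-1],None,fx=2.5,fy=2.5))
```

```text
high t 47.15 w 0.088 F [0.09 1.33 0.53] ff 0.0 p [ 0.5618 -0.0031  0.2191]
at t 48.94 w 0.0878 F [ 0.05 -1.22  0.02] ff 0.0 p [ 0.576  -0.0718  0.0201]
closed t 49.47 w 0.0615 F [0.59 1.66 2.08] ff 50.0 p [ 0.5757 -0.0722  0.0199]
lift t 50.37 w 0.062 F [-0.15 -0.1  -1.14] ff 50.0 p [ 0.5749 -0.0723  0.1688]
over t 52.56 w 0.0615 F [ 0.32 -0.7  -1.43] ff 50.0 p [0.4656 0.3054 0.1852]
scene 741
  plane n [ 0.978 -0.184 -0.1  ] N 487 c [0.5029 0.3002 0.1699] zrange 0.128 0.208
  plane n [ 0.979 -0.184 -0.093] N 79 c [0.5013 0.303  0.1757] zrange 0.13 0.207
  plane n [ 0.188  0.979 -0.073] N 67 c [0.4836 0.3297 0.1581] zrange 0.13 0.263
top 25
```

View pics/s5.png

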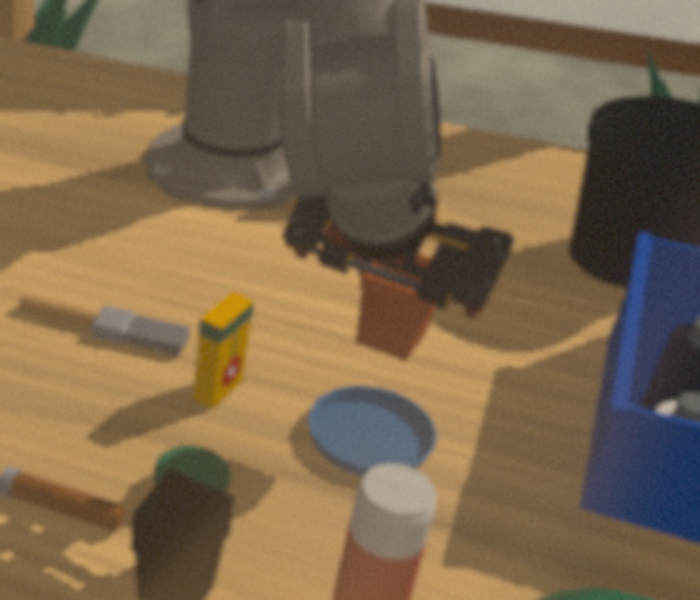

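The pot hangs mouth-up at about (397,310) over the saucer at (372,430), and the box stands at (225,350). Now lowering.

Run:
```python
from h import *
p,t,s=-10,-39.7,1
g=np.array([.478,.304,.077])
line(g+[0,0,.007],p,t,s,v=.12); st('low')
g=lower(g+[0,0,.004],p,t,s,n=8,thr=2.5); st()
r.ungrasp(); r.wait(.15); line(g,p,t,s,back=.11,v=.12); r.servo_line(r.read_position()+[0,-.02,.1],max_speed=.25); st('up')
for n,c,rad in(('scene',(.477,.3045),.1),('top',(.477,.3045),.1)):
    P,m,hsv,im=potcloud(n,c,rad); br=m&(hsv[...,0]<14)&(hsv[...,1]>120)&(P[...,2]>.02); q=P[br]; print(n,len(q)); planes(q,2)
    w=q[q[:,2]>.075]; 
    if len(w)>10: rc=cv2.minAreaRect((w[:,:2]*1000).astype(np.float32)); print('lip',len(w),np.round(rc[0],1),np.round(rc[1],1),w[:,2].max())
    b=P[m&(hsv[...,0]>90)&(hsv[...,0]<125)&(P[...,2]<.025)&(P[...,2]>.012)]; print('rim',len(b),np.round(cv2.minEnclosingCircle((b[:,:2]*1000).astype(np.float32)),1) if 0 else cv2.minEnclosingCircle((b[:,:2]*1000).astype(np.float32)), b[:,2].min(),b[:,2].max())
    P2,m2,hs,_=P,(np.hypot(P[...,0]-.47,P[...,1]-.14)<.05)&(P[...,2]>.02),hsv,0; q=P[m2]; print('box'); planes(q,2); print(q[:,2].max())
    cv2.imwrite('pics/f_%s.png'%n,cv2.resize(im[:,:,::-1],None,fx=1.4,fy=1.4))
```

```text
low t 53.77 w 0.0619 F [-0.61  0.2  -0.26] ff 50.0 p [0.4666 0.3063 0.0701]
lower stop 4 0.077 dF 6.85
 t 55.88 w 0.0618 F [-0.44  0.32  5.69] ff 50.0 p [0.4661 0.3061 0.0629]
up t 58.26 w 0.0878 F [ 0.21  0.04 -0.94] ff 0.0 p [0.5342 0.2741 0.2466]
scene 855
  plane n [ 0.978 -0.19  -0.088] N 323 c [0.5031 0.3018 0.0546] zrange 0.021 0.086
  plane n [ 0.974 -0.198  0.113] N 186 c [0.4496 0.308  0.0651] zrange 0.03 0.087
lip 241 [477.  304.6] [62.6 66.4] 0.08663553079728958
rim 51 ((479.725341796875, 306.69500732421875), 63.69748306274414) 0.012030750525366507 0.020626389687338764
box
  plane n [0.256 0.967 0.002] N 332 c [0.4753 0.1542 0.0668] zrange 0.021 0.11
  plane n [ 0.967 -0.255  0.007] N 180 c [0.4977 0.1335 0.0673] zrange 0.02 0.11
0.11238942726099821
top 0
rim 82 ((485.70050048828125, 260.68927001953125), 41.087379455566406) 0.01220918167675289 0.024397703383899683
box
  plane n [0.432 0.087 0.898] N 7314 c [0.4615 0.1473 0.6894] zrange 0.659 0.712
  plane n [ 0.427 -0.686  0.59 ] N 4591 c [0.4723 0.1229 0.6738] zrange 0.638 0.706
0.7124790130813597
```

View pics/f_scene.png

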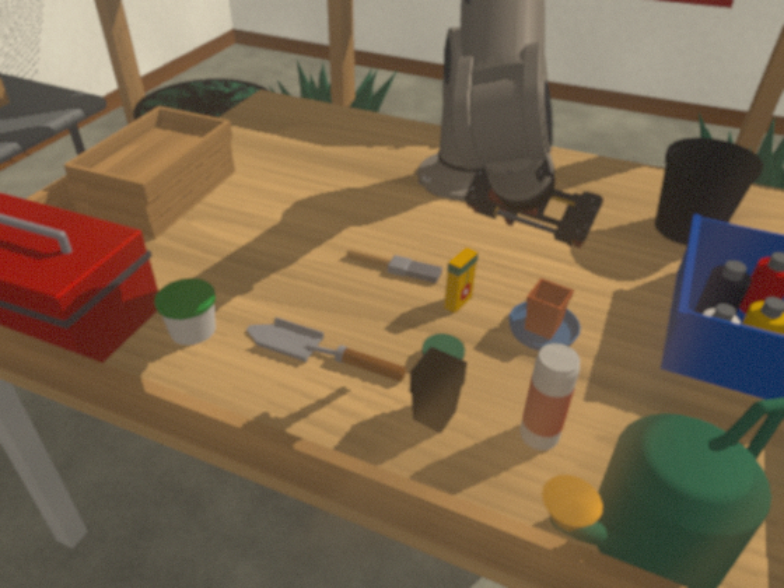

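The view shows the pot mouth-up in the saucer at about (547,312), with its lip at 85 mm and its centre within about 4 mm of the saucer's. The box is upright at (461,280), about 165 mm from the saucer's centre. The other things haven't moved and the gripper is clear, so I'm handing in.

```bash
python3 -c "
from h import *
print(close_job(), r.read_time())"
```

```text
the job is handed in; nothing more can be done
the job is handed in; nothing more can be done
```

I handed the job in at about 58 s: the pot stands mouth-up in the saucer, within about 4 mm of its centre, and the bulb box stands upright about 165 mm from it, with the other things looking unmoved in the last picture; the hand-in gave no verdict, and the pot needed two extra grasps on the way.

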